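Right the fallen baby food jar and drop the shelf's guard rail

TASK

The glass baby food jar has toppled over on the red shelf. Stand it upright, mouth up, wholly on the cork mat in the middle of the shelf, without dropping or banging it, and let go of it. Then swing the raised guard rail down until it rests fully home in its catch, with the jar still standing on the mat and the can opener and the two heart magnets left where they are.

Things in the scene. Friction and masses are not known exactly. Their poses are not given: they have to be found in the camera images.
- shelf: Fixed glossy red acrylic shelf, 260 (x) x 620 (y) mm, top 50 mm above the counter. Origin: on the counter under its centre; z up, y along its length, from the rail's catch to the rail's hinge. A white clamp on its far edge, at (115, 275) mm in this frame, holds an upright 75 mm cork square that rises to 94 mm above the shelf.
- jar: Open, empty clear glass jar, 74 mm tall, about 0.11 kg; body 58 mm in diameter from 3 to 52 mm above the foot, neck 49 mm from 60 mm to the mouth, wall 3.5 mm, foot 54 mm. Origin: centre of the outside of the foot; z along the axis to the mouth. It starts lying on its side on the shelf, at either side of the mat, and can roll.
- mat (a point): Centre of the upper face of the cork mat fixed in the middle of the shelf: 120 x 120 mm square, 4 mm thick, upper face 54 mm above the counter. Axes as the shelf's.
- rail (a joint): Angle of the guard rail, rad: 0 = level, resting in its catch (its stop); grows as it is swung up. The hinge is stiff: it stays where it is left. A steel rod 10 mm thick, 215 mm long, swinging in the upright plane along the shelf's far edge (105 mm beyond the mat's centre); the white bulb on its free end is 20 mm thick.
- rail_hinge (a point): The rail's hinge, on the rod's axis, 50 mm above the shelf's top. The rod runs from here to rail_end; its axis of turning is the shelf's x.
- rail_end (a point): Centre of the bulb at the rail's free end, 215 mm from the hinge.
- catch (a point): Centre of the rail's seat in the white forked catch post on the shelf, 190 mm from the hinge towards -y of the shelf and 50 mm above the shelf's top. The fork's prongs rise 12 mm higher and stand 8 mm either side of this point.
- opener: Stainless can opener lying flat, about 130 x 45 mm, 24 mm high at its turning key; leave it alone. Origin: under its middle; x along it towards its head.
- heart1: Pink ceramic heart magnet, about 32 x 33 mm and 8 mm thick, lying flat on the shelf's near side; leave it alone. Origin: centre of its underside.
- heart2: The other pink ceramic heart magnet, the same; leave it alone.
Mind the look-alikes: they are no part of the job. Of the things like the jar, leave any that is orange; of the rest the smaller one is meant.

How it is judged:
By the outcome, as a careful person would: the job done as asked, in the order asked, and still so for the second after the job is handed in, with the robot touching nothing.
It also fails if it takes over 72 s, if anything falls off the work surface, if the arm or the gripper's body presses on something with over 40 N, if the wrist force passes 120 N, or if a joint passes its speed limit or range.

ROBOT

A 6-joint arm with a two-finger parallel gripper is mounted at the origin on the work surface. World frame = base frame: x ahead of the robot, y to its left, z up, the work surface at z = 0. Lengths are in m, angles in rad, forces in N, time in s.
With the tool pointing down it reaches from about 0.25 to 0.725 m from the base axis. Payload 4 kg.
Tool frame: the origin (TCP) lies at the very end of the fingers, on their centre line; the grasp point (between the pads) lies 19 mm behind it; z points along the fingers, y is the line along which they close (so a half turn about z gives the same grasp; the last joint's range is limited). The gripper opens to 85 mm and grips with 20 to 120 N. Pads are 22 mm wide; open, the fingers measure 114 mm over their backs; the gripper's body (76 mm by 85 mm) begins 54 mm behind the grasp point. The pads swing forward as they close: fully open they stand 13 mm farther back than shut.
Start: joints at [1.258, 0.241, 0.005, 1.335, 0, 1.571], TCP at [0.154, 0.476, 0.231] pointing down, gripper open.
Joint ranges: [-2.72, 2.72], [-1.05, 1.87], [-1.09, 1.28], [-1.99, 2.15], [-1.42, 1.44], [-3.14, 3.14]. Speed limits (rad/s): [2.79, 2.79, 3.14, 3.14, 3.14, 3.14].

INTERFACE

Orientations are given as a unit quaternion [x, y, z, w].
In Python, from workcell import monitor, viewer, job gives the robot as it stands.
- The arm moves only by the tool arm_command, never from a script. Its argument "increments" is a list of rows, each an object of numbers: "dx", "dy", "dz": the shift along the tool's x, y, z in cm; "wx", "wy", "wz": the turn, a rotation vector about the tool's x, y, z in rad; "grip": the finger opening in cm, from 0 to 8.54. In form: [{"dx": .., "dy": .., "dz": .., "wx": .., "wy": .., "wz": .., "grip": ..}, ...]. A call has 1 to 10 rows; each row is the pose to reach, as a shift and turn from the pose commanded when the call began, along the tool's axes at that moment; what a row does not reach only later rows make up. A row lasts 1/10 s, in which the tool goes at most 50 mm and 8.59 degrees, less where a joint would pass 70% of its speed; a pose out of reach is approached as far as the arm can. A call with a gripper value outside its range is refused whole. The fingers move at their own pace and stop on an object; the grip force is fixed at half the most. Time passes only in rows, so rows that repeat a pose let the fingers close. It gives the time, the measured TCP pose, the force, the opening and the grip force at its end, in the units of the state.
- monitor.get_obs(): the state, without advancing time (a new reading comes with each control period).
- viewer.camera(name): name is "side" or "top" or "wrist"; returns (picture, depth): 480x640x3 uint8, red, green, blue; 480x640 float32, m along the optical axis (not along the pixel's ray), 0 where there is no reading.
- viewer.get_calibration(name): a dict with "fovy" (degrees; the focal length in pixels is half the picture's height over the tangent of half this angle, whatever the lens; pixels are square), "cx", "cy" (the principal point, pixels), "view" (4x4, takes a point from world to camera coordinates). Camera axes: x right, y up, looking along -z (the intrinsics and any distortion apply to the point x, -y, -z); pixel columns grow to the right and rows downward; lengths in m; the calibration is good to about 2 mm. A picture is of the moment at which its call begins: read the wrist's pose just before it. get_calibration takes no time and is no camera call; for the wrist camera it gives the pose at the moment of the call.
- job.job_done(): hands the job in; it is judged then, once.
The state is a dict: "clock": time; "joint_pos": joint angles; "joint_vel": joint speeds; "tau": joint torques, N m; "eef_pos": TCP position; "tool_rot": TCP orientation; "ft_force": force on the tool from outside, world axes, zero at the start; "ft_torque": the same for the moment, N m; "grip_width": finger opening in m; "grasp_force": force on a finger pad.
Only numpy, scipy, OpenCV 4.12 (cv2) and the standard library are available. Lean on these libraries where they do the work, as an engineer would, in place of code of your own. Each camera call takes 0.05 s, during which the arm holds its last target. There are 200 camera calls.

## Working session

There is one attempt and no reset: what is moved stays moved. The work goes in short steps, Python scripts to look and compute and a tool call to move; the robot and the scene stay as the last step left them, time stands still between calls to the robot, and variables do not carry over. Pictures are saved under pics/ and viewed, at most 10 in all, crops included, and the job is handed in when it is done.

Besides the shell and the picture viewer there is one more tool, called after ">>>" in YAML: its name, and indented under it one key for each argument. arm_command: Moves the arm, as the interface text tells. Its arguments: {"type":"object","properties":{"increments":{"type":"array","items":{"type":"object","properties":{"dx":{"type":"number"},"dy":{"type":"number"},"dz":{"type":"number"},"wx":{"type":"number"},"wy":{"type":"number"},"wz":{"type":"number"},"grip":{"type":"number"}}}}},"required":["increments"]}

```bash
ls; mkdir -p pics; cat > h.py <<'E'
import numpy as np, cv2
from workcell import monitor, viewer, job
def snap(n,f):
    c=viewer.get_calibration(n); p,d=viewer.camera(n)
    np.savez(f'pics/{f}.npz',p=p,d=d,view=np.array(c['view']),k=[c['fovy'],c['cx'],c['cy']])
    cv2.imwrite(f'pics/{f}.png',p[:,:,::-1]); return p,d,c
def load(f):
    z=np.load(f'pics/{f}.npz'); return z['p'],z['d'],dict(view=z['view'],fovy=z['k'][0],cx=z['k'][1],cy=z['k'][2])
def ray(c,u,v):
    f=240/np.tan(np.radians(c['fovy'])/2); T=np.linalg.inv(np.array(c['view']))
    return T[:3,3],T[:3,:3]@np.array([(u-c['cx'])/f,-(v-c['cy'])/f,-1.])
def onz(c,u,v,z):
    o,d=ray(c,u,v); return o+d*(z-o[2])/d[2]
def pt(c,d,u,v):
    o,r=ray(c,u,v); return o+r*d[int(v),int(u)]
def proj(c,P):
    f=240/np.tan(np.radians(c['fovy'])/2); q=(np.array(c['view'])@np.r_[P,1])[:3]
    return c['cx']+f*q[0]/-q[2], c['cy']-f*q[1]/-q[2]
E
python3 - <<'E'
from h import *
print(viewer.get_calibration('side').keys())
for n in ('top','side'):
    p,d,c=snap(n,n+'0'); print(n,c)
E
```

```text
pics
dict_keys(['fovy', 'cx', 'cy', 'view'])
top {'fovy': 50.332718236888525, 'cx': 316.87380128692, 'cy': 236.56123077674553, 'view': array([[-0.01616983, -0.99981443, -0.01047138,  0.10118682],
       [ 0.99070597, -0.01743536,  0.13489883, -0.60889239],
       [-0.13505637, -0.00819277,  0.99080404, -0.87052584],
       [ 0.        ,  0.        ,  0.        ,  1.        ]])}
side {'fovy': 56.458587364266215, 'cx': 328.3395122013053, 'cy': 241.85378536130128, 'view': array([[ 0.77637358, -0.63003397, -0.01735685, -0.42219315],
       [ 0.45254929,  0.53807368,  0.71110889, -0.39717051],
       [-0.4386835 , -0.55994098,  0.70286762, -0.58917794],
       [ 0.        ,  0.        ,  0.        ,  1.        ]])}
```

View pics/top0.png

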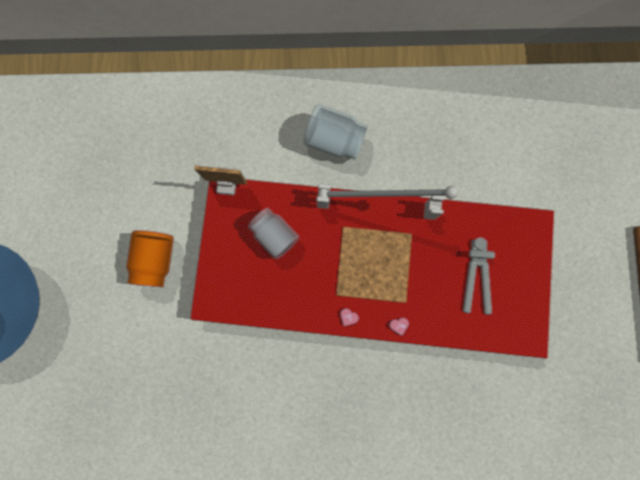

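View pics/side0.png

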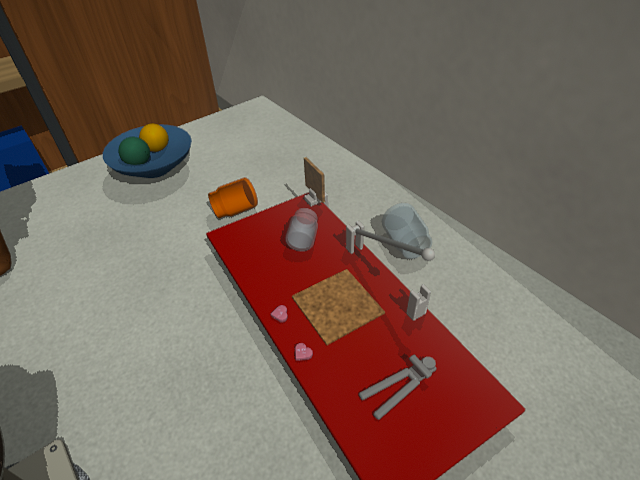

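```bash
python3 - <<'E'
from h import *
T=load('top0'); S=load('side0')
def mask(p,lo,hi): return cv2.inRange(cv2.cvtColor(p,cv2.COLOR_RGB2HSV),lo,hi)
def big(m):
    cs,_=cv2.findContours(m,0,2); return max(cs,key=cv2.contourArea)
for nm,(p,d,c) in (('top',T),('side',S)):
    m=mask(p,(10,80,60),(25,255,255)); m[:, :290]=0
    if nm=='side': m[:265]=0
    else: m[:225]=0
    ct=big(cv2.morphologyEx(m,cv2.MORPH_OPEN,np.ones((3,3))))
    W=np.array([onz(c,u,v,.054)[:2] for u,v in ct[:,0]]).astype(np.float32)
    r=cv2.minAreaRect(W); print(nm,'mat',r)
    r=np.array(onz(c,*cv2.minEnclosingCircle(ct)[0],.054)); print(r)
    x,y=(370,264) if nm=='top' else (338,306); print('depth mat',pt(c,d,x,y),onz(c,x,y,.054))
p,d,c=T
m=mask(p,(0,150,60),(8,255,255))|mask(p,(172,150,60),(180,255,255)); m=cv2.morphologyEx(m,cv2.MORPH_CLOSE,np.ones((45,45)))
ct=big(m);W=np.array([onz(c,u,v,.05)[:2] for u,v in ct[:,0]]).astype(np.float32); print('shelf',cv2.minAreaRect(W))
# jar crops
a=cv2.resize(T[0][195:270,235:315],None,fx=5,fy=5,interpolation=2)
b=cv2.resize(S[0][195:265,265:340],None,fx=5,fy=5,interpolation=2)
h=375
cv2.imwrite('pics/crop.png',np.hstack([a[:350],b[:350]])[:,:,::-1]) 
dd=T[1]; 
for v in range(205,262,5): print(v,[round(float(pt(c,dd,u,v)[2])*1000) if dd[v,u]>0 else -1 for u in range(245,302,5)])
E
```

```text
top mat ((0.5589198470115662, -0.007952123880386353), (0.12109723687171936, 0.12076105177402496), 82.95167541503906)
[ 0.55862542 -0.00899011  0.054     ]
depth mat [ 0.55886953 -0.00127493  0.05361421] [ 0.55883858 -0.00123831  0.054     ]
side mat ((0.5591235160827637, -0.007622815668582916), (0.12183716893196106, 0.12079088389873505), 83.1131820678711)
[ 0.56061455 -0.00933748  0.054     ]
depth mat [ 0.55711553 -0.01213692  0.05398697] [ 0.55710922 -0.01214451  0.054     ]
shelf ((0.5593725442886353, -0.007642000913619995), (0.6150348782539368, 0.2568610608577728), 83.00371551513672)
205 [51, 51, 47, 52, 52, 49, 52, 51, 48, 51, 50, 51]
210 [50, 47, 50, 48, 95, 83, 51, 50, 50, 50, 52, 47]
215 [48, 49, 49, 104, 101, 97, 94, 50, 50, 50, 50, 51]
220 [53, 52, 100, 105, 105, 108, 104, 93, 50, 50, 50, 52]
225 [49, 95, 100, 104, 110, 109, 104, 102, 93, 49, 48, 50]
230 [50, 52, 98, 106, 109, 104, 110, 105, 98, 95, 49, 53]
235 [48, 49, 93, 102, 105, 107, 107, 109, 106, 99, 95, 52]
240 [49, 50, 49, 95, 102, 105, 106, 106, 107, 104, 82, 49]
245 [51, 51, 53, 53, 94, 102, 105, 106, 108, 76, 50, 52]
250 [53, 51, 48, 53, 49, 96, 102, 104, 75, 50, 52, 52]
255 [51, 49, 51, 52, 53, 51, 95, 72, 51, 52, 50, 50]
260 [50, 52, 51, 52, 48, 51, 50, 49, 51, 52, 49, 51]
```

View pics/crop.png

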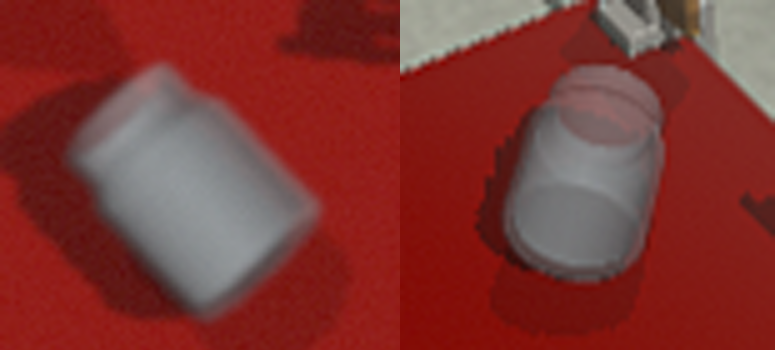

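```bash
cat >> h.py <<'E'
C0=np.array([.559,-.0078,0]); a_=np.radians(-7.0)
R0=np.array([[np.cos(a_),-np.sin(a_),0],[np.sin(a_),np.cos(a_),0],[0,0,1]])
def sh(P): return (np.asarray(P)-C0)@R0   # world->shelf
def wd(P): return C0+np.asarray(P)@R0.T
def cloud(c,d):
    f=240/np.tan(np.radians(c['fovy'])/2); v,u=np.mgrid[:480,:640]
    r=np.stack([(u-c['cx'])/f,-(v-c['cy'])/f,-np.ones_like(u,float)],-1)*d[...,None]
    T=np.linalg.inv(np.array(c['view'])); return r@T[:3,:3].T+T[:3,3]
E
python3 - <<'E'
from h import *
np.set_printoptions(precision=4,suppress=True)
for n in ('top0','side0'):
    p,d,c=load(n); W=cloud(c,d); X=sh(W); ok=d>0
    m=ok&(X[...,2]>.07)&(X[...,2]<.115)&(abs(X[...,0])<.085)&(X[...,1]>.0)&(X[...,1]<.29)
    Q=W[m]; print(n,len(Q),'mean',Q.mean(0)); Qt=Q[:,:2]
    print('rect',cv2.minAreaRect(Qt.astype(np.float32)))
    m=ok&(abs(X[...,0]-.105)<.03)&(X[...,1]>-.25)&(X[...,1]<.29)&(X[...,2]>.06)
    Q=X[m]; o=np.argsort(Q[:,1])
    for lo in np.arange(-.16,.29,.02):
        q=Q[(Q[:,1]>=lo)&(Q[:,1]<lo+.02)]
        if len(q): print(round(lo,2),len(q),'x',np.percentile(q[:,0],[5,50,95]),'z',np.percentile(q[:,2],[5,50,95]))
E
```

```text
top0 1460 mean [0.6109 0.1652 0.0998]
rect ((0.6133766174316406, 0.1670505404472351), (0.07496467232704163, 0.05676836520433426), 44.295345306396484)
-0.1 418 x [0.09   0.1032 0.1159] z [0.0761 0.1115 0.21  ]
-0.08 178 x [0.0934 0.1042 0.1158] z [0.0668 0.1906 0.1992]
-0.06 89 x [0.1002 0.1035 0.1078] z [0.1786 0.1841 0.1895]
-0.04 84 x [0.1006 0.1037 0.108 ] z [0.1673 0.1731 0.1786]
-0.02 82 x [0.1006 0.1046 0.1087] z [0.1579 0.1625 0.1685]
-0.0 90 x [0.0998 0.1037 0.1089] z [0.1456 0.1522 0.1571]
0.02 86 x [0.0998 0.104  0.1095] z [0.1351 0.1414 0.1477]
0.04 76 x [0.1002 0.1036 0.1078] z [0.1257 0.1319 0.1375]
0.06 74 x [0.1001 0.1034 0.1083] z [0.1148 0.121  0.1263]
0.08 172 x [0.0899 0.1025 0.1168] z [0.0742 0.1105 0.1148]
0.1 136 x [0.0898 0.1008 0.1171] z [0.0732 0.1094 0.1134]
0.22 47 x [0.1141 0.1167 0.1203] z [0.078  0.1128 0.1441]
0.24 170 x [0.114  0.1147 0.1198] z [0.0743 0.1244 0.1451]
0.26 278 x [0.0996 0.1142 0.1196] z [0.0612 0.0895 0.1446]
0.28 134 x [0.0994 0.1142 0.1191] z [0.0611 0.0953 0.1443]
side0 963 mean [0.6068 0.1557 0.095 ]
rect ((0.6146840453147888, 0.166
[... 315 characters left out ...]
]
-0.02 51 x [0.1011 0.1027 0.107 ] z [0.1538 0.1611 0.1684]
-0.0 43 x [0.1008 0.1024 0.1067] z [0.144  0.1505 0.1571]
0.02 43 x [0.1007 0.1025 0.1078] z [0.1337 0.1412 0.1472]
0.04 38 x [0.1008 0.1025 0.1066] z [0.122  0.1295 0.1356]
0.06 38 x [0.1008 0.1023 0.1077] z [0.1119 0.1194 0.1252]
0.08 234 x [0.0909 0.1006 0.1182] z [0.0645 0.0927 0.1124]
0.1 138 x [0.0908 0.0958 0.1173] z [0.0631 0.0954 0.1114]
0.18 2 x [0.0752 0.0752 0.0752] z [0.0803 0.0816 0.0829]
0.22 45 x [0.1153 0.1181 0.1217] z [0.0731 0.1038 0.1395]
0.24 179 x [0.115  0.1161 0.1214] z [0.0767 0.1133 0.1432]
0.26 209 x [0.1022 0.1155 0.1189] z [0.0612 0.0903 0.1425]
0.28 99 x [0.1014 0.1154 0.1193] z [0.061  0.1008 0.1432]
```

```bash
python3 - <<'E'
from h import *
from scipy.spatial.transform import Rotation as R
np.set_printoptions(precision=3,suppress=True)
o=monitor.get_obs(); print(o); print(R.from_quat(o['tool_rot']).as_matrix())
E
```

```text
{'clock': 0.1, 'joint_pos': array([1.258, 0.241, 0.004, 1.335, 0.   , 1.571]), 'joint_vel': array([-0.   , -0.002,  0.003, -0.001,  0.   , -0.   ]), 'tau': array([ -0.001, -37.314,  25.301,   0.011,  -0.   ,  -0.   ]), 'eef_pos': array([0.154, 0.475, 0.231]), 'tool_rot': array([ 0.156,  0.988, -0.001, -0.   ]), 'ft_force': array([-0.361,  0.093,  1.336]), 'ft_torque': array([-0.011,  0.009,  0.017]), 'grasp_force': 0.0, 'grip_width': 0.08554506845485474}
[[-0.951  0.308 -0.001]
 [ 0.308  0.951 -0.002]
 [ 0.    -0.002 -1.   ]]
```

>>> arm_command:
  increments:
    - {"dy":1,"dz":0,"wx":-0.15}
    - {"dy":2,"dz":1,"wx":-0.3}
    - {"dy":3,"dz":2,"wx":-0.45}
    - {"dy":4,"dz":3,"wx":-0.6}
    - {"dy":5,"dz":5,"wx":-0.75}
    - {"dy":6,"dz":7,"wx":-0.9}
    - {"dy":7,"dz":8,"wx":-1.05}
    - {"dy":8,"dz":9,"wx":-1.2}
    - {"dy":8,"dz":11,"wx":-1.22}
    - {"dy":8,"dz":11,"wx":-1.22}

```text
validation failed for argument at $.in...
```

```bash
python3 - <<'E'
from h import *
from scipy.spatial.transform import Rotation as R
np.set_printoptions(precision=3,suppress=True)
o=monitor.get_obs(); print(o['clock'],o['joint_pos'],o['eef_pos']); print(R.from_quat(o['tool_rot']).as_matrix())
E
```

```text
0.1 [1.258 0.241 0.004 1.335 0.    1.571] [0.154 0.475 0.231]
[[-0.951  0.308 -0.001]
 [ 0.308  0.951 -0.002]
 [ 0.    -0.002 -1.   ]]
```

>>> arm_command:
  increments:
    - {"dx":0,"dy":1,"dz":0,"wx":-0.15,"wy":0,"wz":0,"grip":8.5}
    - {"dx":0,"dy":2,"dz":1,"wx":-0.3,"wy":0,"wz":0,"grip":8.5}
    - {"dx":0,"dy":3,"dz":2,"wx":-0.45,"wy":0,"wz":0,"grip":8.5}
    - {"dx":0,"dy":4,"dz":3,"wx":-0.6,"wy":0,"wz":0,"grip":8.5}
    - {"dx":0,"dy":5,"dz":5,"wx":-0.75,"wy":0,"wz":0,"grip":8.5}
    - {"dx":0,"dy":6,"dz":7,"wx":-0.9,"wy":0,"wz":0,"grip":8.5}
    - {"dx":0,"dy":7,"dz":9,"wx":-1.05,"wy":0,"wz":0,"grip":8.5}
    - {"dx":0,"dy":8,"dz":11,"wx":-1.2,"wy":0,"wz":0,"grip":8.5}
    - {"dx":0,"dy":8,"dz":11,"wx":-1.22,"wy":0,"wz":0,"grip":8.5}
    - {"dx":0,"dy":8,"dz":11,"wx":-1.22,"wy":0,"wz":0,"grip":8.5}

```text
clock: 1.1
eef_pos: [0.1812, 0.5602, 0.1221]
tool_rot: [0.135, 0.858, 0.49, 0.077]
ft_force: [0.3, 0.7, -1.9]
grip_width: 0.0845
grasp_force: 0.0
```

```bash
cat > st.py <<'E'
from h import *
from scipy.spatial.transform import Rotation as R
np.set_printoptions(precision=3,suppress=True)
o=monitor.get_obs(); print(o['clock'],o['joint_pos'],o['eef_pos'],o['ft_force'],o['grip_width'],o['grasp_force']); print(R.from_quat(o['tool_rot']).as_matrix())
E
python3 st.py
```

```text
1.1 [ 1.258  0.317 -1.053 -0.838 -0.     1.571] [0.181 0.56  0.122] [ 0.287  0.706 -1.937] 0.08453817304440506 0.0
[[-0.951  0.156  0.265]
 [ 0.308  0.483  0.82 ]
 [ 0.     0.862 -0.507]]
```

```bash
cat > go.py <<'E'
from h import *
from scipy.spatial.transform import Rotation as R
np.set_printoptions(precision=3,suppress=True)
def tool(az,depr,left=True,roll=0):
    """tool z: azimuth az, 'depr' deg below horizontal (90=down); y horizontal, left of az"""
    a,e=np.radians([az,depr]); z=np.array([np.cos(a)*np.cos(e),np.sin(a)*np.cos(e),-np.sin(e)])
    y=np.array([-np.sin(a),np.cos(a),0])*(1 if left else -1)
    return np.c_[np.cross(y,z),y,z]
def inc(P,M,q=None):
    o=monitor.get_obs(); p=o['eef_pos']; T=R.from_quat(o['tool_rot']).as_matrix()
    d=T.T@(np.array(P)-p)*100; w=R.from_matrix(T.T@M).as_rotvec()
    print('t',round(o['clock'],2),'q',o['joint_pos'],'p',p,'ft',o['ft_force'],'grip',round(o['grip_width'],4),round(float(o['grasp_force']),1))
    print('shift cm',d,'n',round(np.linalg.norm(d),1),'turn',w,'n',round(np.linalg.norm(w),2))
def grasp(M,az=43.5,h=.032,back=0,jc=(.614,.167,.079)):
    a=np.array([np.cos(np.radians(az)),np.sin(np.radians(az)),0])
    return np.array(jc)+(h-.037)*a+(.019-back)*M[:,2]
E
python3 - <<'E'
from go import *
M=tool(43.5,112); P=grasp(M,back=.1); print(P)
inc([.25,.50,.30],tool(43.5,90)); inc(P,M)
E
```

```text
[0.632 0.184 0.154]
t 1.1 q [ 1.258  0.317 -1.053 -0.838 -0.     1.571] p [0.181 0.56  0.122] ft [ 0.287  0.706 -1.937] grip 0.0845 0.0
shift cm [ -8.398  13.497 -12.139] n 20.0 turn [ 0.934  0.555 -0.97 ] n 1.46
t 1.1 q [ 1.258  0.317 -1.053 -0.838 -0.     1.571] p [0.181 0.56  0.122] ft [ 0.287  0.706 -1.937] grip 0.0845 0.0
shift cm [-54.493  -8.336 -20.469] n 58.8 turn [ 1.128  0.877 -0.793] n 1.63
```

>>> arm_command:
  increments:
    - {"dx":-1,"dy":3,"dz":-3,"wx":0,"wy":0,"wz":0,"grip":8.5}
    - {"dx":-2,"dy":6,"dz":-6,"wx":0.09,"wy":0.055,"wz":-0.1,"grip":8.5}
    - {"dx":-4,"dy":9,"dz":-9,"wx":0.18,"wy":0.11,"wz":-0.19,"grip":8.5}
    - {"dx":-8.4,"dy":13.5,"dz":-12.1,"wx":0.93,"wy":0.555,"wz":-0.97,"grip":8.5}
    - {"dx":-8.4,"dy":13.5,"dz":-12.1,"wx":0.93,"wy":0.555,"wz":-0.97,"grip":8.5}
    - {"dx":-8.4,"dy":13.5,"dz":-12.1,"wx":0.93,"wy":0.555,"wz":-0.97,"grip":8.5}
    - {"dx":-8.4,"dy":13.5,"dz":-12.1,"wx":0.93,"wy":0.555,"wz":-0.97,"grip":8.5}
    - {"dx":-8.4,"dy":13.5,"dz":-12.1,"wx":0.93,"wy":0.555,"wz":-0.97,"grip":8.5}
    - {"dx":-8.4,"dy":13.5,"dz":-12.1,"wx":0.93,"wy":0.555,"wz":-0.97,"grip":8.5}
    - {"dx":-8.4,"dy":13.5,"dz":-12.1,"wx":0.93,"wy":0.555,"wz":-0.97,"grip":8.5}

```text
clock: 2.1
eef_pos: [0.2513, 0.501, 0.302]
tool_rot: [-0.227, 0.96, 0.16, 0.029]
ft_force: [0.8, 0.5, -0.4]
grip_width: 0.0851
grasp_force: 0.0
```

```bash
python3 - <<'E'
from go import *
M=tool(43.5,112); P=grasp(M,back=.1); print(P)
inc([.25,.50,.30],tool(43.5,90)); inc(P+[0,0,.06],M)
E
```

```text
[0.632 0.184 0.154]
t 2.1 q [ 1.005  0.127 -0.003  1.172  0.186  0.566] p [0.251 0.501 0.302] ft [ 0.785  0.482 -0.409] grip 0.0851 0.0
shift cm [ 0.183 -0.086  0.156] n 0.3 turn [ 0.277  0.174 -0.292] n 0.44
t 2.1 q [ 1.005  0.127 -0.003  1.172  0.186  0.566] p [0.251 0.501 0.302] ft [ 0.785  0.482 -0.409] grip 0.0851 0.0
shift cm [-19.476 -46.33   -2.432] n 50.3 turn [ 0.332  0.552 -0.237] n 0.69
```

>>> arm_command:
  increments:
    - {"dx":-19.5,"dy":-46.3,"dz":-2.4,"wx":0.33,"wy":0.55,"wz":-0.24,"grip":8.5}
    - {"dx":-19.5,"dy":-46.3,"dz":-2.4,"wx":0.33,"wy":0.55,"wz":-0.24,"grip":8.5}
    - {"dx":-19.5,"dy":-46.3,"dz":-2.4,"wx":0.33,"wy":0.55,"wz":-0.24,"grip":8.5}
    - {"dx":-19.5,"dy":-46.3,"dz":-2.4,"wx":0.33,"wy":0.55,"wz":-0.24,"grip":8.5}
    - {"dx":-19.5,"dy":-46.3,"dz":-2.4,"wx":0.33,"wy":0.55,"wz":-0.24,"grip":8.5}
    - {"dx":-19.5,"dy":-46.3,"dz":-2.4,"wx":0.33,"wy":0.55,"wz":-0.24,"grip":8.5}
    - {"dx":-19.5,"dy":-46.3,"dz":-2.4,"wx":0.33,"wy":0.55,"wz":-0.24,"grip":8.5}
    - {"dx":-19.5,"dy":-46.3,"dz":-2.4,"wx":0.33,"wy":0.55,"wz":-0.24,"grip":8.5}
    - {"dx":-19.5,"dy":-46.3,"dz":-2.4,"wx":0.33,"wy":0.55,"wz":-0.24,"grip":8.5}
    - {"dx":-19.5,"dy":-46.3,"dz":-2.4,"wx":0.33,"wy":0.55,"wz":-0.24,"grip":8.5}

```text
clock: 3.1
eef_pos: [0.6294, 0.185, 0.2109]
tool_rot: [-0.364, 0.912, -0.068, -0.177]
ft_force: [0.7, 0.7, 0.0]
grip_width: 0.0852
grasp_force: 0.0
```

```bash
python3 - <<'E'
from go import *
M=tool(43.5,112); P=grasp(M,back=.1); print(P)
inc(P,M)
E
```

```text
[0.632 0.184 0.154]
t 3.1 q [ 0.352  0.978  1.141  2.088 -0.143 -0.383] p [0.629 0.185 0.211] ft [0.692 0.743 0.006] grip 0.0852 0.0
shift cm [-2.273 -0.275  5.211] n 5.7 turn [0.005 0.003 0.002] n 0.01
```

>>> arm_command:
  increments:
    - {"dx":-2.3,"dy":-0.3,"dz":5.2,"wx":0,"wy":0,"wz":0,"grip":8.5}
    - {"dx":-2.3,"dy":-0.3,"dz":5.2,"wx":0,"wy":0,"wz":0,"grip":8.5}
    - {"dx":-2.3,"dy":-0.3,"dz":5.2,"wx":0,"wy":0,"wz":0,"grip":8.5}

```text
clock: 3.4
eef_pos: [0.6296, 0.1853, 0.1517]
tool_rot: [-0.364, 0.911, -0.067, -0.181]
ft_force: [-0.6, 0.6, 0.9]
grip_width: 0.0848
grasp_force: 0.0
```

```bash
python3 - <<'E'
from go import *
M=tool(43.5,112); P=grasp(M,back=.0); print(P)
inc(P,M)
p,d,c=snap('side','side1'); snap('top','top1')
m=np.hstack([cv2.resize(load(n)[0][y:y+200,x:x+260],None,fx=1.5,fy=1.5) for n,x,y in (('top1',170,120),('side1',200,100))])
cv2.imwrite('pics/v1.png',m[:,:,::-1])
E
```

```text
[0.605 0.159 0.061]
t 3.4 q [ 0.352  0.966  0.962  1.929 -0.143 -0.382] p [0.63  0.185 0.152] ft [-0.589  0.633  0.867] grip 0.0848 0.0
shift cm [-0.085 -0.336  9.717] n 9.7 turn [ 0.008 -0.004  0.003] n 0.01
```

View pics/v1.png

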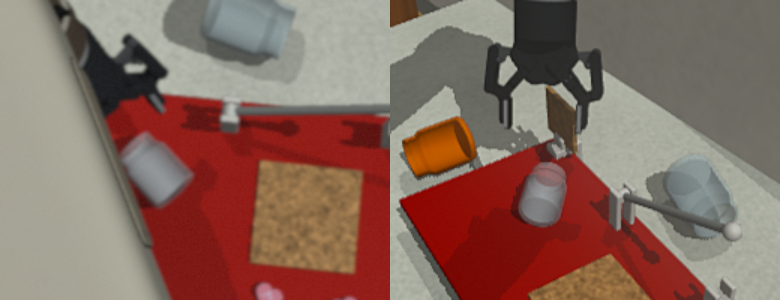

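The views show the open hand leaning over the jar's mouth side, clear of the cork square; jar unmoved. Going down to grasp.

>>> arm_command:
  increments:
    - {"dx":-0.1,"dy":-0.3,"dz":2.5,"wx":0.008,"wy":0,"wz":0,"grip":8.5}
    - {"dx":-0.1,"dy":-0.3,"dz":5,"wx":0.008,"wy":0,"wz":0,"grip":8.5}
    - {"dx":-0.1,"dy":-0.3,"dz":7,"wx":0.008,"wy":0,"wz":0,"grip":8.5}
    - {"dx":-0.1,"dy":-0.3,"dz":8.5,"wx":0.008,"wy":0,"wz":0,"grip":8.5}
    - {"dx":-0.1,"dy":-0.3,"dz":9.3,"wx":0.008,"wy":0,"wz":0,"grip":8.5}
    - {"dx":-0.1,"dy":-0.3,"dz":9.7,"wx":0.008,"wy":0,"wz":0,"grip":8.5}
    - {"dx":-0.1,"dy":-0.3,"dz":9.7,"wx":0.008,"wy":0,"wz":0,"grip":8.5}

```text
clock: 4.2
eef_pos: [0.6087, 0.1609, 0.0662]
tool_rot: [-0.365, 0.912, -0.072, -0.174]
ft_force: [-0.4, -0.3, -0.6]
grip_width: 0.085
grasp_force: 0.0
```

```bash
python3 - <<'E'
from go import *
M=tool(43.5,112); inc(grasp(M),M)
p,d,c=snap('side','side2'); 
cv2.imwrite('pics/v2.png',cv2.resize(p[130:280,230:430],None,fx=3,fy=3)[:,:,::-1])
E
```

```text
t 4.2 q [ 0.334  0.899  0.609  1.626 -0.157 -0.401] p [0.609 0.161 0.066] ft [-0.372 -0.286 -0.617] grip 0.085 0.0
shift cm [0.2   0.083 0.594] n 0.6 turn [-0.005  0.006  0.002] n 0.01
```

View pics/v2.png

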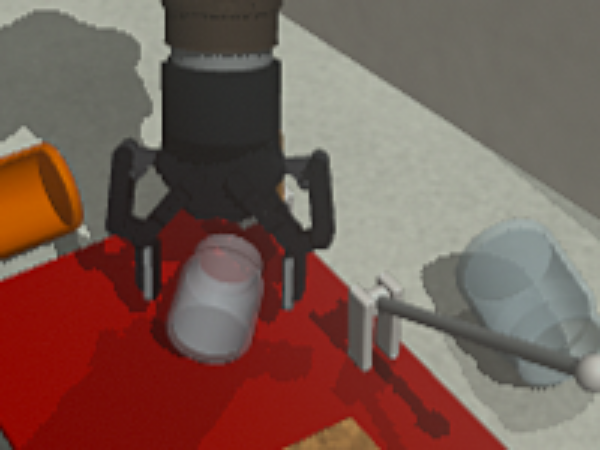

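>>> arm_command:
  increments:
    - {"dx":0,"dy":0,"dz":0,"wx":0,"wy":0,"wz":0,"grip":8.5}
    - {"dx":0,"dy":0,"dz":0,"wx":0,"wy":0,"wz":0,"grip":7.5}
    - {"dx":0,"dy":0,"dz":0,"wx":0,"wy":0,"wz":0,"grip":6.8}
    - {"dx":0,"dy":0,"dz":0,"wx":0,"wy":0,"wz":0,"grip":6.3}

```text
clock: 4.65
eef_pos: [0.6081, 0.1602, 0.0645]
tool_rot: [-0.365, 0.912, -0.071, -0.175]
ft_force: [0.5, -0.4, 0.5]
grip_width: 0.063
grasp_force: 0.3
```

```bash
python3 - <<'E'
from go import *
M=tool(43.5,112); inc(grasp(M),M)
E
```

```text
t 4.65 q [ 0.333  0.901  0.608  1.625 -0.157 -0.401] p [0.608 0.16  0.064] ft [ 0.542 -0.402  0.498] grip 0.063 0.3
shift cm [0.178 0.095 0.406] n 0.5 turn [-0.003  0.004  0.002] n 0.01
```

>>> arm_command:
  increments:
    - {"dx":0.1,"dy":0,"dz":0.2,"wx":0,"wy":0,"wz":0,"grip":6.3}
    - {"dx":0.1,"dy":0,"dz":0.35,"wx":0,"wy":0,"wz":0,"grip":6.2}
    - {"dx":0.1,"dy":0,"dz":0.35,"wx":0,"wy":0,"wz":0,"grip":6.0}
    - {"dx":0.1,"dy":0,"dz":0.35,"wx":0,"wy":0,"wz":0,"grip":5.8}
    - {"dx":0.1,"dy":0,"dz":0.35,"wx":0,"wy":0,"wz":0,"grip":5.6}
    - {"dx":0.1,"dy":0,"dz":0.35,"wx":0,"wy":0,"wz":0,"grip":5.4}
    - {"dx":0.1,"dy":0,"dz":0.35,"wx":0,"wy":0,"wz":0,"grip":5.2}

```text
clock: 5.35
eef_pos: [0.6068, 0.1586, 0.0619]
tool_rot: [-0.365, 0.912, -0.071, -0.174]
ft_force: [0.3, 0.1, 1.8]
grip_width: 0.0573
grasp_force: 63.4
```

```bash
python3 - <<'E'
from go import *
M=tool(43.5,112); inc(grasp(M),M)
inc(grasp(M)+[0,0,.12],M)
E
```

```text
t 5.35 q [ 0.332  0.897  0.595  1.614 -0.158 -0.402] p [0.607 0.159 0.062] ft [0.304 0.134 1.79 ] grip 0.0573 63.4
shift cm [0.087 0.116 0.085] n 0.2 turn [-0.004  0.005  0.002] n 0.01
t 5.35 q [ 0.332  0.897  0.595  1.614 -0.158 -0.402] p [0.607 0.159 0.062] ft [0.304 0.134 1.79 ] grip 0.0573 63.4
shift cm [  4.529   0.082 -11.062] n 12.0 turn [-0.004  0.005  0.002] n 0.01
```

>>> arm_command:
  increments:
    - {"dx":0.8,"dy":0,"dz":-2,"wx":0,"wy":0,"wz":0,"grip":5.2}
    - {"dx":1.6,"dy":0,"dz":-4,"wx":0,"wy":0,"wz":0,"grip":5.2}
    - {"dx":2.8,"dy":0,"dz":-7,"wx":0,"wy":0,"wz":0,"grip":5.2}
    - {"dx":4,"dy":0,"dz":-10,"wx":0,"wy":0,"wz":0,"grip":5.2}
    - {"dx":4.5,"dy":0,"dz":-11,"wx":0,"wy":0,"wz":0,"grip":5.2}
    - {"dx":4.5,"dy":0,"dz":-11,"wx":0,"wy":0,"wz":0,"grip":5.2}

```text
clock: 5.95
eef_pos: [0.6065, 0.1582, 0.1818]
tool_rot: [-0.365, 0.912, -0.071, -0.173]
ft_force: [-0.2, 0.6, -0.9]
grip_width: 0.057
grasp_force: 64.2
```

```bash
python3 - <<'E'
from go import *
p,d,c=snap('side','side3'); cv2.imwrite('pics/v3.png',cv2.resize(p[60:260,200:450],None,fx=2,fy=2)[:,:,::-1])
M=tool(55,22)
G=wd([0,0,.054+.032]); P=G+M[:,2]*.019; print(P)
inc(P+[0,0,.13],M)
M=tool(43.5,22); inc(wd([-.02,.02,.22])+M[:,2]*.019,M)
E
```

```text
[0.569 0.007 0.079]
t 6.0 q [ 0.331  0.846  0.798  1.87  -0.157 -0.403] p [0.606 0.158 0.18 ] ft [ 0.483 -0.264 -0.799] grip 0.0571 64.2
shift cm [13.242 -8.426  2.188] n 15.8 turn [-0.089 -1.561 -0.201] n 1.58
t 6.0 q [ 0.331  0.846  0.798  1.87  -0.157 -0.403] p [0.606 0.158 0.18 ] ft [ 0.483 -0.264 -0.799] grip 0.0571 64.2
shift cm [13.101 -5.964  1.694] n 14.5 turn [-0.002 -1.566  0.004] n 1.57
```

View pics/v3.png

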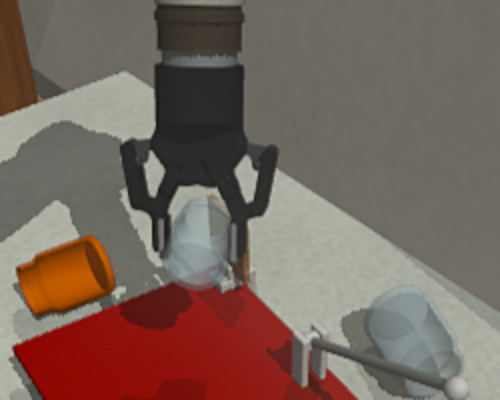

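>>> arm_command:
  increments:
    - {"dx":1.2,"dy":-0.8,"dz":0.2,"wx":-0.008,"wy":-0.142,"wz":-0.018,"grip":5.2}
    - {"dx":2.4,"dy":-1.5,"dz":0.4,"wx":-0.016,"wy":-0.284,"wz":-0.036,"grip":5.2}
    - {"dx":3.6,"dy":-2.3,"dz":0.6,"wx":-0.024,"wy":-0.426,"wz":-0.055,"grip":5.2}
    - {"dx":4.8,"dy":-3.1,"dz":0.8,"wx":-0.032,"wy":-0.568,"wz":-0.073,"grip":5.2}
    - {"dx":6,"dy":-3.8,"dz":1,"wx":-0.04,"wy":-0.71,"wz":-0.091,"grip":5.2}
    - {"dx":7.2,"dy":-4.6,"dz":1.2,"wx":-0.048,"wy":-0.852,"wz":-0.11,"grip":5.2}
    - {"dx":8.4,"dy":-5.4,"dz":1.4,"wx":-0.056,"wy":-0.994,"wz":-0.128,"grip":5.2}
    - {"dx":9.6,"dy":-6.1,"dz":1.6,"wx":-0.065,"wy":-1.136,"wz":-0.146,"grip":5.2}
    - {"dx":10.8,"dy":-6.9,"dz":1.8,"wx":-0.073,"wy":-1.278,"wz":-0.164,"grip":5.2}
    - {"dx":12,"dy":-7.6,"dz":2,"wx":-0.081,"wy":-1.42,"wz":-0.183,"grip":5.2}

```text
clock: 7.0
eef_pos: [0.5701, 0.0205, 0.2054]
tool_rot: [-0.391, 0.772, 0.233, 0.444]
ft_force: [1.0, 0.6, -1.9]
grip_width: 0.057
grasp_force: 64.2
```

```bash
python3 - <<'E'
from go import *
M=tool(55,22)
G=wd([0,0,.054+.032]); P=G+M[:,2]*.019; print(P)
inc(P+[0,0,.13],M)
E
```

```text
[0.569 0.007 0.079]
t 7.0 q [-0.435  0.283 -0.468  0.511  1.021 -1.198] p [0.57  0.021 0.205] ft [ 1.002  0.593 -1.883] grip 0.057 64.2
shift cm [ 0.275 -0.73  -1.206] n 1.4 turn [-0.008 -0.137 -0.019] n 0.14
```

>>> arm_command:
  increments:
    - {"dx":0.3,"dy":-0.7,"dz":-1.2,"wx":-0.008,"wy":-0.137,"wz":-0.019,"grip":5.2}
    - {"dx":0.3,"dy":-0.7,"dz":-1.2,"wx":-0.008,"wy":-0.137,"wz":-0.019,"grip":5.2}
    - {"dx":0.3,"dy":-0.7,"dz":-1.2,"wx":-0.008,"wy":-0.137,"wz":-0.019,"grip":5.2}

```text
clock: 7.3
eef_pos: [0.5696, 0.0071, 0.2072]
tool_rot: [-0.382, 0.738, 0.259, 0.493]
ft_force: [-0.1, 0.4, -0.7]
grip_width: 0.0572
grasp_force: 64.2
```

```bash
python3 - <<'E'
from go import *
M=tool(55,22)
G=wd([0,0,.054+.032]); P=G+M[:,2]*.019
inc(P+[0,0,.13],M)
for n in ('side','top'):
    p,d,c=snap(n,n+'4')
    x,y=map(int,proj(c,G+[0,0,.13])); print(n,x,y)
    np.save(f'pics/{n}4c.npy',cloud(c,d))
    x0=max(0,min(x-100,440)); y0=max(0,min(y-130,280))
    cv2.imwrite(f'pics/v4{n}.png',cv2.resize(p[y0:y0+200,x0:x0+200],None,fx=2,fy=2)[:,:,::-1])
cv2.imwrite('pics/v4.png',np.hstack([cv2.imread('pics/v4side.png'),cv2.imread('pics/v4top.png')]))
E
```

```text
t 7.3 q [-0.499  0.35  -0.479  0.479  1.165 -1.281] p [0.57  0.007 0.207] ft [-0.084  0.395 -0.698] grip 0.0572 64.2
shift cm [-0.131  0.018 -0.13 ] n 0.2 turn [ 0.001 -0.007 -0.005] n 0.01
side 336 238
top 385 254
```

View pics/v4.png

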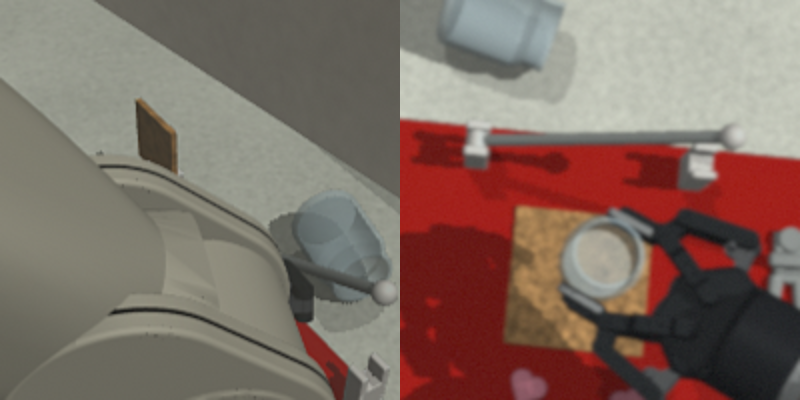

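```bash
python3 - <<'E'
from go import *
p,d,c=load('top4'); W=np.load('pics/top4c.npy'); G=wd([0,0,0])
m=(d>0)&(np.hypot(W[...,0]-G[0],W[...,1]-G[1])<.05)&(W[...,2]>.235)
Q=W[m]; print(len(Q),Q.mean(0)); 
for k in range(8):
    a=np.arctan2(Q[:,1]-G[1],Q[:,0]-G[0]); s=np.abs(np.angle(np.exp(1j*(a-k*np.pi/4))))<np.pi/8
    print(k*45,s.sum(),np.percentile(Q[s,2],[50,90,98]) if s.any() else '')
A=np.c_[Q[:,:2]-Q[:,:2].mean(0),np.ones(len(Q))]; z=Q[:,2]; w=np.ones(len(Q),bool)
for _ in range(8):
    s=np.linalg.lstsq(A[w],z[w],rcond=None)[0]; r=z-A@s; w=np.abs(r)<.004
print('slope deg',np.degrees(s[:2]),'z',s[2],w.sum()); q=Q[w].astype(np.float32); print(cv2.minEnclosingCircle(q[:,:2]),sh(q.mean(0)))
E
```

```text
1056 [ 0.55  -0.016  0.247]
0 70 [0.257 0.259 0.26 ]
45 80 [0.244 0.259 0.259]
90 105 [0.243 0.258 0.259]
135 106 [0.244 0.258 0.259]
180 250 [0.242 0.257 0.259]
225 152 [0.249 0.258 0.259]
270 195 [0.244 0.257 0.259]
315 98 [0.246 0.258 0.26 ]
slope deg [ 4.169 -9.238] z 0.24411575373026123 453Traceback (most recent call last):
  File "<stdin>", line 11, in <module>
cv2.error: OpenCV(4.12.0) /io/opencv/modules/imgproc/src/shapedescr.cpp:201: error: (-215:Assertion failed) count >= 0 && (depth == CV_32F || depth == CV_32S) in function 'minEnclosingCircle'
```

>>> arm_command:
  increments:
    - {"dx":1.8,"dy":0,"dz":0.7,"wx":0,"wy":0,"wz":0,"grip":5.2}
    - {"dx":3.7,"dy":0,"dz":1.5,"wx":0,"wy":0,"wz":0,"grip":5.2}
    - {"dx":5.6,"dy":0,"dz":2.3,"wx":0,"wy":0,"wz":0,"grip":5.2}
    - {"dx":7.4,"dy":0,"dz":3,"wx":0,"wy":0,"wz":0,"grip":5.2}
    - {"dx":9.3,"dy":0,"dz":3.7,"wx":0,"wy":0,"wz":0,"grip":5.2}
    - {"dx":10.2,"dy":0,"dz":4.1,"wx":0,"wy":0,"wz":0,"grip":5.2}
    - {"dx":11.1,"dy":0,"dz":4.5,"wx":0,"wy":0,"wz":0,"grip":5.2}
    - {"dx":11.1,"dy":0,"dz":4.5,"wx":0,"wy":0,"wz":0,"grip":5.2}
    - {"dx":11.1,"dy":0,"dz":4.5,"wx":0,"wy":0,"wz":0,"grip":5.2}

```text
clock: 8.3
eef_pos: [0.571, 0.0071, 0.0907]
tool_rot: [-0.384, 0.736, 0.257, 0.495]
ft_force: [-0.1, -0.6, -0.5]
grip_width: 0.0571
grasp_force: 64.2
```

```bash
cat > rim.py <<'E'
from go import *
import sys
def rim(n):
    p,d,c=snap('top',n); W=cloud(c,d); X=sh(W)
    m=(d>0)&(np.abs(X[...,0])<.045)&(np.abs(X[...,1])<.045)&(X[...,2]>.075)
    Q=X[m]; zt=np.percentile(Q[:,2],97); q=Q[Q[:,2]>zt-.006]
    A=np.c_[2*q[:,:2],np.ones(len(q))]; s=np.linalg.lstsq(A,(q[:,:2]**2).sum(1),rcond=None)[0]
    print('rim top z',zt,'centre',s[:2],'r',np.sqrt(s[2]+s[0]**2+s[1]**2),len(q))
    A=np.c_[q[:,:2]-s[:2],np.ones(len(q))]; print('slope deg',np.degrees(np.linalg.lstsq(A,q[:,2],rcond=None)[0][:2]))
    return p,d,c
if __name__=='__main__':
    rim(sys.argv[1]); M=tool(55,22); inc(wd([0,0,.086])+M[:,2]*.019,M)
E
python3 rim.py top5
```

```text
rim top z 0.14149890402615006 centre [-0.011 -0.012] r 0.03131826623512363 273
slope deg [0.68  0.722]
t 8.35 q [-0.499  0.574 -0.561  0.169  1.168 -1.284] p [0.571 0.007 0.091] ft [-0.449  0.349 -0.657] grip 0.0577 64.2
shift cm [1.167 0.152 0.328] n 1.2 turn [ 0.    -0.004  0.002] n 0.0
```

>>> arm_command:
  increments:
    - {"dx":0.45,"dy":0,"dz":0.2,"wx":0,"wy":0,"wz":0,"grip":5.2}
    - {"dx":0.8,"dy":0,"dz":0.3,"wx":0,"wy":0,"wz":0,"grip":5.2}
    - {"dx":0.9,"dy":0,"dz":0.36,"wx":0,"wy":0,"wz":0,"grip":5.2}
    - {"dx":0.9,"dy":0,"dz":0.36,"wx":0,"wy":0,"wz":0,"grip":5.2}

```text
clock: 8.75
eef_pos: [0.5704, 0.0068, 0.0801]
tool_rot: [-0.384, 0.736, 0.258, 0.494]
ft_force: [0.2, 0.2, -0.0]
grip_width: 0.0572
grasp_force: 64.2
```

>>> arm_command:
  increments:
    - {"dx":0.1,"dy":0,"dz":0.04,"wx":0,"wy":0,"wz":0,"grip":5.2}
    - {"dx":0.1,"dy":0,"dz":0.04,"wx":0,"wy":0,"wz":0,"grip":5.2}

```text
clock: 8.95
eef_pos: [0.5706, 0.0068, 0.0793]
tool_rot: [-0.384, 0.736, 0.257, 0.494]
ft_force: [-0.5, -0.2, -1.3]
grip_width: 0.0568
grasp_force: 64.2
```

>>> arm_command:
  increments:
    - {"dx":0.1,"dy":0,"dz":0.04,"wx":0,"wy":0,"wz":0,"grip":5.2}
    - {"dx":0.1,"dy":0,"dz":0.04,"wx":0,"wy":0,"wz":0,"grip":5.2}

```text
clock: 9.15
eef_pos: [0.5707, 0.0068, 0.0791]
tool_rot: [-0.384, 0.736, 0.258, 0.495]
ft_force: [-2.2, -0.8, 3.7]
grip_width: 0.0569
grasp_force: 64.6
```

>>> arm_command:
  increments:
    - {"dx":0.05,"dy":0,"dz":0.02,"wx":0,"wy":0,"wz":0,"grip":5.2}
    - {"dx":0.05,"dy":0,"dz":0.02,"wx":0,"wy":0,"wz":0,"grip":5.2}

```text
clock: 9.35
eef_pos: [0.5708, 0.0068, 0.0791]
tool_rot: [-0.384, 0.735, 0.258, 0.496]
ft_force: [-3.7, -2.2, 5.9]
grip_width: 0.0574
grasp_force: 64.8
```

```bash
python3 rim.py top6
```

```text
rim top z 0.12982935870924284 centre [-0.011 -0.012] r 0.031216824344489243 252
slope deg [0.668 0.304]
t 9.4 q [-0.5    0.6   -0.566  0.139  1.171 -1.285] p [0.571 0.007 0.079] ft [-2.826 -2.089  6.321] grip 0.0569 64.8
shift cm [ 0.068  0.131 -0.094] n 0.2 turn [ 0.    -0.001  0.002] n 0.0
```

>>> arm_command:
  increments:
    - {"dx":0,"dy":0,"dz":0,"wx":0,"wy":0,"wz":0,"grip":5.7}
    - {"dx":0,"dy":0,"dz":0,"wx":0,"wy":0,"wz":0,"grip":5.9}
    - {"dx":0,"dy":0,"dz":0,"wx":0,"wy":0,"wz":0,"grip":6.2}
    - {"dx":0,"dy":0,"dz":0,"wx":0,"wy":0,"wz":0,"grip":6.8}
    - {"dx":0,"dy":0,"dz":0,"wx":0,"wy":0,"wz":0,"grip":7.6}
    - {"dx":0,"dy":0,"dz":0,"wx":0,"wy":0,"wz":0,"grip":8.4}
    - {"dx":0,"dy":0,"dz":0,"wx":0,"wy":0,"wz":0,"grip":8.4}
    - {"dx":0,"dy":0,"dz":0,"wx":0,"wy":0,"wz":0,"grip":8.4}

```text
clock: 10.2
eef_pos: [0.5705, 0.0068, 0.0776]
tool_rot: [-0.384, 0.736, 0.257, 0.494]
ft_force: [0.2, -0.6, -0.8]
grip_width: 0.0839
grasp_force: 0.0
```

```bash
python3 rim.py top7; python3 - <<'E'
from go import *
p=load('top7')[0]; cv2.imwrite('pics/v7.png',cv2.resize(p[150:340,280:500],None,fx=3,fy=3)[:,:,::-1])
E
```

```text
rim top z 0.12997675717108906 centre [-0.008 -0.01 ] r 0.028677167164388815 220
slope deg [0.373 0.733]
t 10.25 q [-0.499  0.602 -0.566  0.138  1.168 -1.285] p [0.571 0.007 0.078] ft [ 0.567 -0.064  0.33 ] grip 0.0841 0.0
shift cm [-0.08   0.108 -0.139] n 0.2 turn [ 0.001 -0.005  0.001] n 0.0
```

View pics/v7.png

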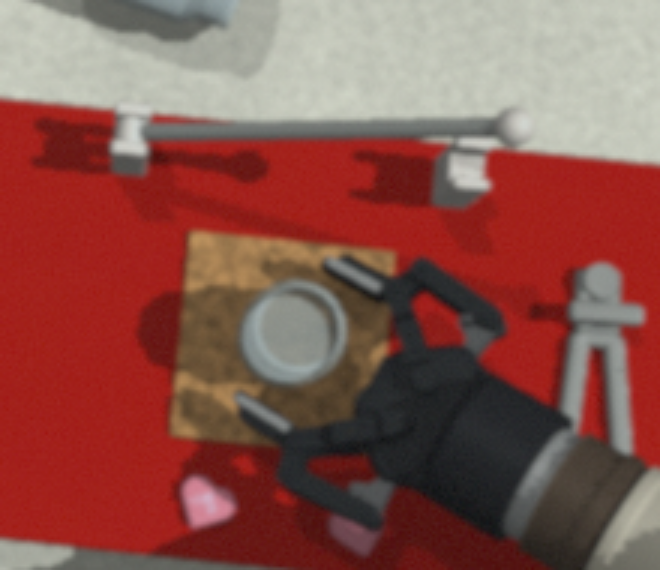

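>>> arm_command:
  increments:
    - {"dx":0,"dy":0,"dz":-2,"wx":0,"wy":0,"wz":0,"grip":8.4}
    - {"dx":0,"dy":0,"dz":-5,"wx":0,"wy":0,"wz":0,"grip":8.4}
    - {"dx":0,"dy":0,"dz":-8,"wx":0,"wy":0,"wz":0,"grip":8.4}
    - {"dx":-1,"dy":0,"dz":-11,"wx":0,"wy":0,"wz":0,"grip":8.4}
    - {"dx":-4,"dy":0,"dz":-13,"wx":0,"wy":0,"wz":0,"grip":8.4}
    - {"dx":-8,"dy":0,"dz":-15,"wx":0,"wy":0,"wz":0,"grip":6}
    - {"dx":-12,"dy":0,"dz":-17,"wx":0,"wy":0,"wz":0,"grip":2}
    - {"dx":-16,"dy":0,"dz":-18,"wx":0,"wy":0,"wz":0,"grip":0}
    - {"dx":-18,"dy":0,"dz":-18,"wx":0,"wy":0,"wz":0,"grip":0}
    - {"dx":-18,"dy":0,"dz":-18,"wx":0,"wy":0,"wz":0,"grip":0}

```text
clock: 11.25
eef_pos: [0.5149, -0.074, 0.3157]
tool_rot: [-0.386, 0.735, 0.255, 0.496]
ft_force: [-0.3, 0.0, -0.3]
grip_width: 0.0109
grasp_force: 0.0
```

```bash
python3 - <<'E'
from go import *
M=tool(-7,90); print(wd([.104,-.05,.24])); inc(wd([.06,-.05,.32]),M); inc(wd([.104,-.05,.24]),M)
E
python3 rim.py top8
```

```text
[ 0.656 -0.07   0.24 ]
t 11.25 q [-0.71   0.295 -0.213  1.295  1.171 -1.831] p [ 0.515 -0.074  0.316] ft [-0.268  0.01  -0.336] grip 0.0109 0.0
shift cm [-2.745 -7.472  5.726] n 9.8 turn [0.631 1.063 0.954] n 1.56
t 11.25 q [-0.71   0.295 -0.213  1.295  1.171 -1.831] p [ 0.515 -0.074  0.316] ft [-0.268  0.01  -0.336] grip 0.0109 0.0
shift cm [  3.908 -11.294  10.676] n 16.0 turn [0.631 1.063 0.954] n 1.56
rim top z 0.13042297801285413 centre [ 0.002 -0.   ] r 0.022546873509913804 197
slope deg [0.277 0.886]
t 11.3 q [-0.71   0.298 -0.215  1.295  1.17  -1.832] p [ 0.514 -0.074  0.313] ft [-0.109  0.37  -0.738] grip 0.0032 0.0
shift cm [18.011  0.199 17.906] n 25.4 turn [-0.    -0.005  0.005] n 0.01
```

>>> arm_command:
  increments:
    - {"dx":-2.7,"dy":-7.5,"dz":5.7,"wx":0.63,"wy":1.06,"wz":0.95,"grip":0}
    - {"dx":-2.7,"dy":-7.5,"dz":5.7,"wx":0.63,"wy":1.06,"wz":0.95,"grip":0}
    - {"dx":-2.7,"dy":-7.5,"dz":5.7,"wx":0.63,"wy":1.06,"wz":0.95,"grip":0}
    - {"dx":-2.7,"dy":-7.5,"dz":5.7,"wx":0.63,"wy":1.06,"wz":0.95,"grip":0}
    - {"dx":-2.7,"dy":-7.5,"dz":5.7,"wx":0.63,"wy":1.06,"wz":0.95,"grip":0}
    - {"dx":-2.7,"dy":-7.5,"dz":5.7,"wx":0.63,"wy":1.06,"wz":0.95,"grip":0}
    - {"dx":-2.7,"dy":-7.5,"dz":5.7,"wx":0.63,"wy":1.06,"wz":0.95,"grip":0}
    - {"dx":-2.7,"dy":-7.5,"dz":5.7,"wx":0.63,"wy":1.06,"wz":0.95,"grip":0}
    - {"dx":-2.7,"dy":-7.5,"dz":5.7,"wx":0.63,"wy":1.06,"wz":0.95,"grip":0}
    - {"dx":-2.7,"dy":-7.5,"dz":5.7,"wx":0.63,"wy":1.06,"wz":0.95,"grip":0}

```text
clock: 12.3
eef_pos: [0.6108, -0.0652, 0.3145]
tool_rot: [-0.012, 0.996, 0.045, 0.077]
ft_force: [-0.4, -0.1, 0.5]
grip_width: 0.0001
grasp_force: 0.0
```

```bash
python3 - <<'E'
from go import *
M=tool(-7,90); inc(wd([.104,-.05,.25]),M)
E
```

```text
t 12.3 q [-0.163  0.345  0.347  1.436  0.115 -0.18 ] p [ 0.611 -0.065  0.315] ft [-0.408 -0.067  0.492] grip 0.0001 0.0
shift cm [-3.477 -1.194  6.998] n 7.9 turn [0.099 0.149 0.147] n 0.23
```

>>> arm_command:
  increments:
    - {"dx":-2,"dy":-0.6,"dz":1.5,"wx":0.05,"wy":0.075,"wz":0.074,"grip":0}
    - {"dx":-3.5,"dy":-1.2,"dz":3,"wx":0.1,"wy":0.15,"wz":0.147,"grip":0}
    - {"dx":-3.5,"dy":-1.2,"dz":5,"wx":0.1,"wy":0.15,"wz":0.147,"grip":0}
    - {"dx":-3.5,"dy":-1.2,"dz":7,"wx":0.1,"wy":0.15,"wz":0.147,"grip":0}
    - {"dx":-3.5,"dy":-1.2,"dz":7,"wx":0.1,"wy":0.15,"wz":0.147,"grip":0}

```text
clock: 12.8
eef_pos: [0.6558, -0.0693, 0.2439]
tool_rot: [0.059, 0.998, 0.001, -0.004]
ft_force: [-1.1, 0.5, -0.3]
grip_width: 0.0001
grasp_force: 0.0
```

```bash
python3 - <<'E'
from go import *
M=tool(-7,90); inc(wd([.104,-.05,.20]),M)
p,d,c=snap('side','side9'); cv2.imwrite('pics/v9.png',cv2.resize(p[110:340,260:500],None,fx=2.4,fy=2.4)[:,:,::-1])
E
```

```text
t 12.8 q [-0.106  0.583  0.552  1.549  0.003  0.012] p [ 0.656 -0.069  0.244] ft [-1.15   0.467 -0.315] grip 0.0001 0.0
shift cm [-0.083 -0.084  4.392] n 4.4 turn [ 0.002 -0.008  0.004] n 0.01
```

View pics/v9.png

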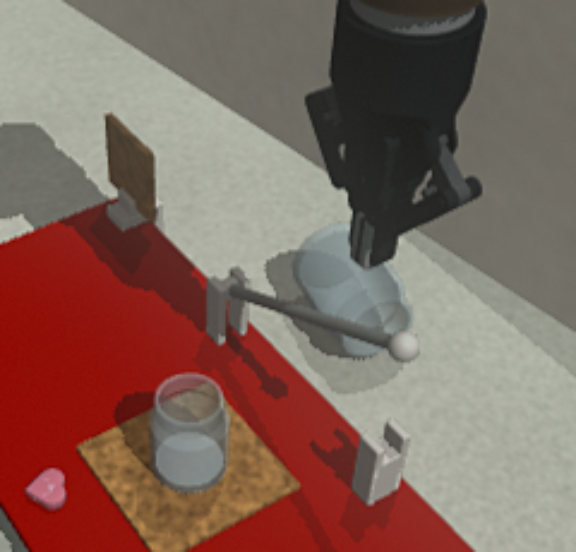

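>>> arm_command:
  increments:
    - {"dx":-0.1,"dy":0,"dz":2,"wx":0,"wy":0,"wz":0,"grip":0}
    - {"dx":-0.1,"dy":0,"dz":4,"wx":0,"wy":0,"wz":0,"grip":0}
    - {"dx":-0.1,"dy":0,"dz":5,"wx":0,"wy":0,"wz":0,"grip":0}
    - {"dx":-0.1,"dy":0,"dz":5.7,"wx":0,"wy":0,"wz":0,"grip":0}
    - {"dx":-0.1,"dy":0,"dz":6.4,"wx":0,"wy":0,"wz":0,"grip":0}
    - {"dx":-0.1,"dy":0,"dz":7,"wx":0,"wy":0,"wz":0,"grip":0}

```text
clock: 13.45
eef_pos: [0.6594, -0.0699, 0.1824]
tool_rot: [0.06, 0.998, 0.001, 0.003]
ft_force: [-0.2, 0.8, 2.1]
grip_width: 0.0002
grasp_force: 0.4
```

```bash
cat > rail.py <<'E'
from go import *
import sys
M=tool(-7,90); inc(wd([.104,-.05,.105]),M)
for s in ('top','side'):
    p,d,c=snap(s,s+sys.argv[1]); X=sh(cloud(c,d))
    m=(d>0)&(abs(X[...,0]-.104)<.006)&(X[...,1]>-.03)&(X[...,1]<.075)&(X[...,2]>.09)&(X[...,2]<.19)
    Q=X[m]
    m2=(d>0)&(abs(X[...,0]-.104)<.02)&(X[...,1]>-.14)&(X[...,1]<-.108)&(X[...,2]>.085)&(X[...,2]<.2)
    if len(Q)>10: f=np.polyfit(Q[:,1],Q[:,2],1); print(s,len(Q),'slope deg',-np.degrees(np.arctan(f[0])),'z at hinge',np.polyval(f,.095),'x',np.median(Q[:,0]))
    if m2.any(): print('bulb',X[m2].mean(0),X[m2].max(0),m2.sum())
E
python3 rail.py 10
```

```text
t 13.45 q [-0.107  0.589  0.406  1.381  0.003  0.013] p [ 0.659 -0.07   0.182] ft [-0.209  0.831  2.074] grip 0.0002 0.4
shift cm [ 0.371 -0.078  7.739] n 7.7 turn [0.003 0.006 0.003] n 0.01
top 410 slope deg 26.073403250553337 z at hinge 0.1074927252331476 x 0.10368092905224519
side 229 slope deg 25.653544634308922 z at hinge 0.1060987844439652 x 0.10252937747163372
```

>>> arm_command:
  increments:
    - {"dx":0.3,"dy":0,"dz":0.6,"wx":0,"wy":0,"wz":0,"grip":0}
    - {"dx":0.3,"dy":0,"dz":1.2,"wx":0,"wy":0,"wz":0,"grip":0}
    - {"dx":0.3,"dy":0,"dz":1.8,"wx":0,"wy":0,"wz":0,"grip":0}
    - {"dx":0.3,"dy":0,"dz":2.4,"wx":0,"wy":0,"wz":0,"grip":0}
    - {"dx":0.3,"dy":0,"dz":3,"wx":0,"wy":0,"wz":0,"grip":0}
    - {"dx":0.3,"dy":0,"dz":3.6,"wx":0,"wy":0,"wz":0,"grip":0}
    - {"dx":0.3,"dy":0,"dz":4.2,"wx":0,"wy":0,"wz":0,"grip":0}
    - {"dx":0.3,"dy":0,"dz":4.8,"wx":0,"wy":0,"wz":0,"grip":0}

```text
clock: 14.35
eef_pos: [0.6562, -0.0693, 0.133]
tool_rot: [0.06, 0.998, 0.001, 0.002]
ft_force: [0.3, -0.5, 0.5]
grip_width: -0.0002
grasp_force: 0.4
```

```bash
python3 rail.py 11
```

```text
t 14.35 q [-0.106  0.608  0.309  1.267  0.003  0.013] p [ 0.656 -0.069  0.133] ft [ 0.311 -0.509  0.498] grip -0.0002 0.4
shift cm [ 0.008 -0.09   2.802] n 2.8 turn [0.003 0.004 0.003] n 0.01
top 378 slope deg 14.460410189859363 z at hinge 0.10100099128045043 x 0.10356764701421188
side 247 slope deg 10.58501255839391 z at hinge 0.10312940614999513 x 0.10341379440775758
bulb [ 0.103 -0.114  0.141] [ 0.114 -0.108  0.148] 102
```

>>> arm_command:
  increments:
    - {"dx":0,"dy":0,"dz":0.5,"wx":0,"wy":0,"wz":0,"grip":0}
    - {"dx":0,"dy":0,"dz":1,"wx":0,"wy":0,"wz":0,"grip":0}
    - {"dx":0,"dy":0,"dz":1.4,"wx":0,"wy":0,"wz":0,"grip":0}
    - {"dx":0,"dy":0,"dz":1.7,"wx":0,"wy":0,"wz":0,"grip":0}
    - {"dx":0,"dy":0,"dz":1.9,"wx":0,"wy":0,"wz":0,"grip":0}
    - {"dx":0,"dy":0,"dz":1.9,"wx":0,"wy":0,"wz":0,"grip":0}

```text
clock: 15.05
eef_pos: [0.6561, -0.0691, 0.1142]
tool_rot: [0.06, 0.998, 0.001, 0.002]
ft_force: [0.2, -0.6, 0.1]
grip_width: 0.0001
grasp_force: 0.0
```

>>> arm_command:
  increments:
    - {"dx":0,"dy":0,"dz":0.15,"wx":0,"wy":0,"wz":0,"grip":0}
    - {"dx":0,"dy":0,"dz":0.15,"wx":0,"wy":0,"wz":0,"grip":0}

```text
clock: 15.25
eef_pos: [0.6563, -0.0691, 0.113]
tool_rot: [0.06, 0.998, 0.001, 0.002]
ft_force: [0.8, -0.2, -0.2]
grip_width: 0.0003
grasp_force: 0.1
```

>>> arm_command:
  increments:
    - {"dx":0,"dy":0,"dz":0.1,"wx":0,"wy":0,"wz":0,"grip":0}
    - {"dx":0,"dy":0,"dz":0.1,"wx":0,"wy":0,"wz":0,"grip":0}

```text
clock: 15.45
eef_pos: [0.6563, -0.0692, 0.1121]
tool_rot: [0.06, 0.998, 0.001, 0.002]
ft_force: [-0.2, -0.6, 1.6]
grip_width: 0.0001
grasp_force: 0.2
```

```bash
python3 rail.py 12
```

```text
t 15.45 q [-0.106  0.621  0.276  1.221  0.003  0.013] p [ 0.656 -0.069  0.112] ft [-0.242 -0.56   1.596] grip 0.0001 0.2
shift cm [ 0.012 -0.098  0.713] n 0.7 turn [0.003 0.004 0.003] n 0.01
top 372 slope deg 14.733977857202408 z at hinge 0.09327274997201403 x 0.10334316877088368
side 277 slope deg 11.204727538112696 z at hinge 0.09627006357007993 x 0.10336265543377196
bulb [ 0.103 -0.116  0.122] [ 0.114 -0.108  0.2  ] 123
```

>>> arm_command:
  increments:
    - {"dx":0,"dy":0,"dz":0.15,"wx":0,"wy":0,"wz":0,"grip":0}
    - {"dx":0,"dy":0,"dz":0.3,"wx":0,"wy":0,"wz":0,"grip":0}
    - {"dx":0,"dy":0,"dz":0.4,"wx":0,"wy":0,"wz":0,"grip":0}
    - {"dx":0,"dy":0,"dz":0.4,"wx":0,"wy":0,"wz":0,"grip":0}

```text
clock: 15.95
eef_pos: [0.6563, -0.0692, 0.1079]
tool_rot: [0.06, 0.998, 0.001, 0.002]
ft_force: [-0.1, -0.6, 0.4]
grip_width: -0.0002
grasp_force: 0.1
```

>>> arm_command:
  increments:
    - {"dx":0,"dy":0,"dz":0.1,"wx":0,"wy":0,"wz":0,"grip":0}
    - {"dx":0,"dy":0,"dz":0.1,"wx":0,"wy":0,"wz":0,"grip":0}

```text
clock: 16.15
eef_pos: [0.6564, -0.0691, 0.107]
tool_rot: [0.06, 0.998, 0.001, 0.002]
ft_force: [0.6, 0.3, -0.0]
grip_width: -0.0002
grasp_force: 0.1
```

>>> arm_command:
  increments:
    - {"dx":0,"dy":0,"dz":0.1,"wx":0,"wy":0,"wz":0,"grip":0}
    - {"dx":0,"dy":0,"dz":0.1,"wx":0,"wy":0,"wz":0,"grip":0}

```text
clock: 16.35
eef_pos: [0.6564, -0.0692, 0.106]
tool_rot: [0.06, 0.998, 0.001, 0.002]
ft_force: [0.1, -0.5, 0.3]
grip_width: 0.0003
grasp_force: 0.1
```

>>> arm_command:
  increments:
    - {"dx":0,"dy":0,"dz":0.1,"wx":0,"wy":0,"wz":0,"grip":0}
    - {"dx":0,"dy":0,"dz":0.1,"wx":0,"wy":0,"wz":0,"grip":0}

```text
clock: 16.55
eef_pos: [0.6564, -0.0692, 0.1051]
tool_rot: [0.06, 0.998, 0.001, 0.002]
ft_force: [-0.0, -0.5, -0.4]
grip_width: -0.0
grasp_force: 0.2
```

>>> arm_command:
  increments:
    - {"dx":0,"dy":0,"dz":0.1,"wx":0,"wy":0,"wz":0,"grip":0}
    - {"dx":0,"dy":0,"dz":0.1,"wx":0,"wy":0,"wz":0,"grip":0}

```text
clock: 16.75
eef_pos: [0.6564, -0.0692, 0.1049]
tool_rot: [0.06, 0.998, 0.001, 0.003]
ft_force: [-0.7, 0.1, 4.2]
grip_width: 0.0001
grasp_force: 2.1
```

>>> arm_command:
  increments:
    - {"dx":0,"dy":0,"dz":0.1,"wx":0,"wy":0,"wz":0,"grip":0}
    - {"dx":0,"dy":0,"dz":0.1,"wx":0,"wy":0,"wz":0,"grip":0}

```text
clock: 16.95
eef_pos: [0.6565, -0.0692, 0.1047]
tool_rot: [0.06, 0.998, 0.001, 0.003]
ft_force: [-3.1, -0.5, 7.4]
grip_width: 0.0002
grasp_force: 4.0
```

>>> arm_command:
  increments:
    - {"dx":0,"dy":0,"dz":0.15,"wx":0,"wy":0,"wz":0,"grip":0}
    - {"dx":0,"dy":0,"dz":0.15,"wx":0,"wy":0,"wz":0,"grip":0}
    - {"dx":0,"dy":0,"dz":0.15,"wx":0,"wy":0,"wz":0,"grip":0}

```text
clock: 17.25
eef_pos: [0.6566, -0.0692, 0.1046]
tool_rot: [0.06, 0.998, 0.001, 0.003]
ft_force: [-4.6, 0.1, 12.2]
grip_width: -0.0001
grasp_force: 6.5
```

>>> arm_command:
  increments:
    - {"dx":0,"dy":0,"dz":-1,"wx":0,"wy":0,"wz":0,"grip":0}
    - {"dx":0,"dy":0,"dz":-4,"wx":0,"wy":0,"wz":0,"grip":0}
    - {"dx":0,"dy":0,"dz":-8,"wx":0,"wy":0,"wz":0,"grip":0}
    - {"dx":0,"dy":0,"dz":-12,"wx":0,"wy":0,"wz":0,"grip":0}
    - {"dx":4,"dy":0,"dz":-16,"wx":0,"wy":0,"wz":0,"grip":0}
    - {"dx":8,"dy":4,"dz":-18,"wx":0,"wy":0,"wz":0,"grip":0}
    - {"dx":12,"dy":8,"dz":-18,"wx":0,"wy":0,"wz":0,"grip":0}
    - {"dx":16,"dy":12,"dz":-18,"wx":0,"wy":0,"wz":0,"grip":0}
    - {"dx":20,"dy":16,"dz":-18,"wx":0,"wy":0,"wz":0,"grip":0}
    - {"dx":20,"dy":20,"dz":-18,"wx":0,"wy":0,"wz":0,"grip":0}

```text
clock: 18.25
eef_pos: [0.4823, 0.1358, 0.2818]
tool_rot: [0.06, 0.998, 0.001, 0.002]
ft_force: [1.5, 0.4, -0.3]
grip_width: -0.0002
grasp_force: 0.0
```

```bash
python3 rail.py 13; python3 rim.py top14; python3 - <<'E'
from go import *
a=load('side13')[0][170:440,250:530]; b=load('top14')[0][100:370,180:500]
cv2.imwrite('pics/v13.png',cv2.resize(np.hstack([a,b]),None,fx=1.3,fy=1.3)[:,:,::-1])
E
```

```text
t 18.25 q [0.274 0.223 0.113 1.456 0.001 0.395] p [0.482 0.136 0.282] ft [ 1.533  0.435 -0.302] grip -0.0002 0.0
shift cm [-19.665 -18.387  17.715] n 32.2 turn [0.003 0.004 0.001] n 0.01
top 370 slope deg 0.18513744180520397 z at hinge 0.1042554372948193 x 0.10379898837863584
bulb [ 0.104 -0.115  0.108] [ 0.114 -0.108  0.113] 94
side 263 slope deg -0.22628392619412935 z at hinge 0.1033361936051233 x 0.10346200895650172
bulb [ 0.103 -0.116  0.105] [ 0.115 -0.108  0.112] 111
rim top z 0.1301131766789251 centre [ 0.002 -0.   ] r 0.022543667854323948 202
slope deg [-0.742  0.75 ]
t 18.4 q [0.277 0.227 0.117 1.455 0.001 0.391] p [0.484 0.138 0.282] ft [ 0.107  0.254 -0.432] grip -0.0001 0.0
shift cm [ -9.841 -12.169  20.272] n 25.6 turn [-0.633 -1.059 -0.939] n 1.55
```

View pics/v13.png

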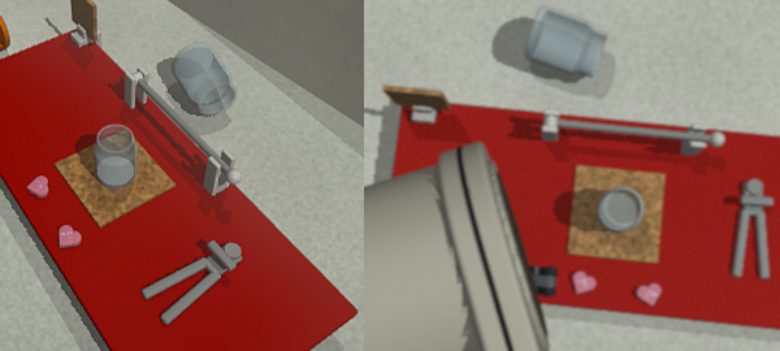

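The jar stands upright in the middle of the mat. The rail measures 0 ± 0.2° and sits in the catch, the hearts and opener look unmoved, and the robot is clear, so I'm handing in.

```bash
python3 -c "
from h import *
print(job.job_done())"
```

```text
the job is handed in; nothing more can be done
None
```

I handed the job in at about 18 s: the jar stands upright in the middle of the mat, the guard rail is level in its catch, and the can opener and both hearts look unmoved in the last pictures.

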